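Pick the juicier lemon on the balance

ROBOT

A 7-joint arm with a two-finger parallel gripper is mounted at the origin on a cart in front of the work surface, level with it; the furniture and walls round the work are solid. World frame = base frame: x ahead of the robot, y to its left, z up, the work surface at z = 0. Lengths are in m, angles in rad, forces in N, time in s.
With the tool pointing down it reaches from about 0.4 to 0.75 m from the base axis. Payload 19.5 kg.
Tool frame: the origin (TCP) lies on the centre line of the jaws, within the pads' length; the fingertips stand 11 mm ahead of it and the grasp point (between the pads) lies 8 mm behind it (r.tcp_to_tips is the distance from the TCP to the fingertips, in m); z points along the fingers, y is the line along which they close (so a half turn about z gives the same grasp; the last joint's range is limited). The gripper opens to 85 mm and grips with 20 to 120 N. Pads are 22 mm wide; open, the fingers measure 114 mm over their backs; the gripper's body (76 mm by 85 mm) begins 54 mm behind the grasp point. The pads swing forward as they close: fully open they stand 13 mm farther back than shut.
Start: joints at [-1.26, 0.707, -0.028, 1.485, 0.022, 0.951, -0.075], TCP at [0.199, 0.54, 0.242] pointing down, gripper open.
Joint ranges: [-2.71, 2.71], [-0.32, 2.16], [-1.57, 1.52], [0, 2.45], [-1.46, 4.6], [0, 2.02], [-2.83, 2.83]. Speed limits (rad/s): [1.89, 1.89, 2.57, 2.57, 3.01, 3.01, 3.01].

INTERFACE

Orientations are given as a unit quaternion [w, x, y, z].
In Python, from rig import r gives the robot as it stands.
- The arm moves only by the shell command python3 -m handwheel 'ROWS' [FORCE]. ROWS is JSON, a list that holds one entry, the list of rows, each a list of 7 numbers: the turn, a rotation vector about the tool's x, y, z in degrees, then the shift along the tool's x, y, z in cm, then the finger opening in cm, from 0 to 8.54. A call has 1 to 8 rows; each row shifts and turns the commanded pose from where the row before left it, along the tool's axes as they then stand; what a row does not reach is not made up. A row lasts 1/8 s, in which the tool goes at most 62.5 mm and 10.7 degrees, less where a joint would pass 70% of its speed; a pose out of reach is approached as far as the arm can. A call with a gripper value outside its range is refused whole. The fingers move at their own pace and stop on an object; FORCE is the grip in N (left out, the last holds). Time passes only in rows, so rows that do not move let the fingers close. It gives the time, the measured TCP pose, the force, the opening and the grip force at its end, in the units of the state.
- r.sense(): the state, without advancing time (a new reading comes with each control period).
- r.snapshot(name): name is "scene" or "side" or "wrist"; returns the picture (480x640x3 uint8, blue, green, red); there is no depth.
- r.camera_model(name): a dict with "intrinsics" (3x3 intrinsics, pixels), "k1" (the pictures are not rectified: a ray, as slopes to the right and down, at radius r is drawn at 1 + k1 r^2 times it, then the intrinsics apply), "rvec" (rotation vector, rad) and "tvec" (3), from world to camera coordinates, as OpenCV has them. Camera axes: x right, y down, z forward; pixel columns grow to the right and rows downward; lengths in m; the calibration is good to about 2 mm. A picture is of the moment at which its call begins: read the wrist's pose just before it. camera_model takes no time and is no camera call; for the wrist camera it gives the pose at the moment of the call.
- r.job_done(): hands the job in; it is judged then, once.
Trained networks look in the newest picture that a camera, given by its name, has taken for a name from the list of things; names that differ only in an ending like _2 or _b are one class to them, and where a whole thing is asked for, a point or a joint stands for the part that bears it (a point fixed in the world has none). Each returns a list of dicts, best first, with "score" (0 to 1); they miss things now and then, are a little off and sometimes report something else, mostly with a low value. They report only what shows in the picture. A call takes as long as a camera call. They do not tell look-alikes from the thing itself.
- r.look_for(camera, name): "position" ([column, row] in pixels, amid what is visible of it).
- r.regions_of(camera, name): "pixels" (480x640 bool, what is visible of it) and "position" ([column, row] in pixels, amid what is visible of it).
The state is a dict: "clock": time; "q": joint angles; "joint_vel": joint speeds; "tau": joint torques, N m; "ee_pos": TCP position; "eef_rot": TCP orientation; "force": force on the tool from outside, world axes, zero at the start; "moment": the same for the moment, N m; "finger_gap": finger opening in m; "grip_force": force on a finger pad.
Only numpy, scipy, OpenCV 4.12 (cv2) and the standard library are available. Lean on these libraries where they do the work, as an engineer would, in place of code of your own. Each camera call takes 0.05 s, during which the arm holds its last target. There are 200 camera calls.

TASK

Of two lemons alike the heavier is the juicier: lay one on each pan of the kitchen balance, let it come to rest with the heavier side down, then move the heavier lemon into the white bowl and leave the lighter one on its pan. Set the lemons down rather than dropping them, do not tip the bowl, and leave the other things on the worktop where they are.

Things in the scene. Friction and masses are not known exactly. Their poses are not given: they have to be found in the camera images.
- lemon_a: one of two yellow lemons alike, 71 x 53 x 54 mm, 70 to 130 g; its weight cannot be seen and it lies at either starting spot. Frame fixed in the lemon: its long axis is x; the origin is on the skin, under the middle as the lemon first lies (it turns with the lemon, so use the centre point); both start left of the balance
- lemon_a_center (a point): the middle of that lemon (27 mm above the worktop at the start)
- lemon_b: the other lemon, same look, size and frame, 70 to 130 g
- lemon_b_center (a point): the middle of the other lemon
- balance: kitchen balance standing fixed on the worktop: white base 90 x 240 mm with a short pillar, two aluminium beams one above the other, and a round steel pan on each end. Origin under the middle of the base on the worktop, y along the beams towards the left pan, x away from the robot, z up. The pan centres are 120 mm to either side of the pillar. The pillar reaches 91 mm up; nothing stands above the pans
- beam (a joint): tilt of the balance in rad: 0 level (empty), stops at +0.11 and -0.11; positive = left pan (the +y one) down, right pan up. A light centring spring and damper: the weight of one lemon, or the difference of the two (15 g or more), brings it onto a stop in about a second
- left_pan_floor (a point): centre of the inner floor of the left (+y) pan, which stays level as it moves; 102 mm above the worktop when the beam is level, 13 mm higher or lower at the stops. The pan is a shallow steel dish: inner floor flat to 37 mm from the centre, then sloping up to a rim 15 mm above that floor, 150 mm across outside
- right_pan_floor (a point): the same point of the like pan on the right (-y)
- bowl: loose white ceramic bowl, 150 mm across the rim, 55 mm high, wall 4 mm, 450 g; origin in the middle of its underside, z up
- bowl_in (a point): centre of the bowl's inner floor
- mug_1: bystander: white spotted mug, 54 mm high, behind the work
- mug_2: bystander: dark mug, 49 mm high, behind the work
- garlic_1: bystander: garlic bulb, 56 mm
- teaspoon: bystander: teaspoon 133 mm long lying flat near the front edge
- list_pad: bystander: paper pad 110 x 75 x 9 mm behind the balance
- pen: bystander: pen 135 mm long near the front edge
- tumbler: bystander: clear glass tumbler 72 mm wide, 82 mm high, right of the balance
Things that resemble listed ones, but are neither listed nor needed, are in the scene too. What is shaped like the lemon_a but pink is not meant.

How it is judged:
By the outcome, as a careful person would: the job done as asked, in the order asked, and still so for the second after the job is handed in, with the robot touching nothing.
It also fails if it takes over 67 s, if anything falls off the work surface, if the arm or the gripper's body presses on something with over 40 N, if the wrist force passes 120 N, or if a joint passes its speed limit or range.

## Working session

There is one attempt and no reset: what is moved stays moved. The work goes in short steps, Python scripts to look and compute and a shell command to move; the robot and the scene stay as the last step left them, time stands still between calls to the robot, and variables do not carry over. Pictures are saved under pics/ and viewed, at most 13 in all, crops included, and the job is handed in when it is done.

```bash
mkdir -p pics; ls
cat > h.py <<'E'
import numpy as np,cv2
from rig import r
from scipy.spatial.transform import Rotation as R
def ray(cam,px,m=None):
    m=m or r.camera_model(cam);K=np.array(m["intrinsics"],float);k1=m["k1"]
    p=cv2.undistortPoints(np.array([[px]],float),K,np.array([k1,0,0,0,0.]))[0,0]
    Rm=cv2.Rodrigues(np.array(m["rvec"],float))[0];t=np.array(m["tvec"],float).ravel()
    return -Rm.T@t, Rm.T@np.array([p[0],p[1],1])
def at(cam,px,z,m=None):
    o,d=ray(cam,px,m);return o+d*(z-o[2])/d[2]
def tri(px1,px2,c1="scene",c2="side"):
    o1,d1=ray(c1,px1);o2,d2=ray(c2,px2)
    s=np.linalg.lstsq(np.c_[d1,-d2],o2-o1,rcond=None)[0]
    a,b=o1+s[0]*d1,o2+s[1]*d2
    return (a+b)/2,np.linalg.norm(a-b)
def proj(cam,P,m=None):
    m=m or r.camera_model(cam)
    return cv2.projectPoints(np.array([P],float),np.array(m["rvec"],float),np.array(m["tvec"],float),np.array(m["intrinsics"],float),np.array([m["k1"],0,0,0,0.]))[0].ravel()
E
python3 - <<'E'
from h import *
np.set_printoptions(precision=3,suppress=True)
s=r.sense();print(s["clock"],s["ee_pos"],s["eef_rot"],s["finger_gap"])
for c in ("scene","side"):
    cv2.imwrite(f"pics/{c}0.png",r.snapshot(c))
    for n,z in (("lemon_a",.027),("bowl",.03),("balance",.05),("left_pan_floor",.1),("garlic_1",.025),("tumbler",.04)):
        for d in r.look_for(c,n)[:5]: print(c,n,round(d["score"],2),np.array(d["position"]),at(c,d["position"],z))
E
```

```text
pics
0.0 [0.199 0.539 0.242] [-0.     0.175  0.984 -0.001] 0.08541069652334274
scene lemon_a 0.83 [258.3 257.1] [0.462 0.124 0.027]
scene lemon_a 0.75 [225.3 238.9] [0.469 0.256 0.027]
scene lemon_a 0.56 [281.  237.8] [0.561 0.106 0.027]
scene lemon_a 0.29 [189.9 208.4] [0.515 0.44  0.027]
scene bowl 0.62 [191.8 209. ] [0.514 0.431 0.03 ]
scene bowl 0.4 [323.9 267.2] [ 0.528 -0.069  0.03 ]
scene balance 0.95 [361.2 298.3] [ 0.473 -0.221  0.05 ]
scene left_pan_floor 0.78 [321.3 264.6] [ 0.487 -0.083  0.1  ]
scene left_pan_floor 0.65 [258.4 261.1] [0.407 0.079 0.1  ]
scene garlic_1 0.73 [226.6 236.1] [0.481 0.261 0.025]
scene garlic_1 0.65 [191.6 206.3] [0.527 0.443 0.025]
scene garlic_1 0.55 [421.9 273.1] [ 0.66  -0.332  0.025]
scene tumbler 0.71 [459.6 317.5] [ 0.561 -0.486  0.04 ]
scene tumbler 0.63 [226.4 236. ] [0.472 0.252 0.04 ]
scene tumbler 0.48 [363.1 298.2] [ 0.483 -0.223  0.04 ]
side lemon_a 0.87 [274.3 259.9] [0.564 0.11  0.027]
side lemon_a 0.7 [257.3 295.2] [0.457 0.259 0.027]
side lemon_a 0.68 [301.8 277.9] [0.442 0.127 0.027]
side bowl 0.77 [183.2 309.2] [0.524 0.418 0.03 ]
side bowl 0.74 [356.9 201.2] [ 0.686 -0.372  0.03 ]
side bowl 0.35 [408.9 186.9] [ 0.647 -0.617  0.03 ]
side balance 0.69 [301.5 271.3] [0.437 0.134 0.05 ]
side balance 0.63 [382.1 221. ] [ 0.492 -0.257  0.05 ]
side balance 0.15 [286.1 235.8] [0.618 0.017 0.05 ]
side garlic_1 0.44 [359.3 201.4] [ 0.688 -0.386  0.025]
side tumbler 0.68 [408.9 185.8] [ 0.637 -0.603  0.04 ]
```

View pics/scene0.png

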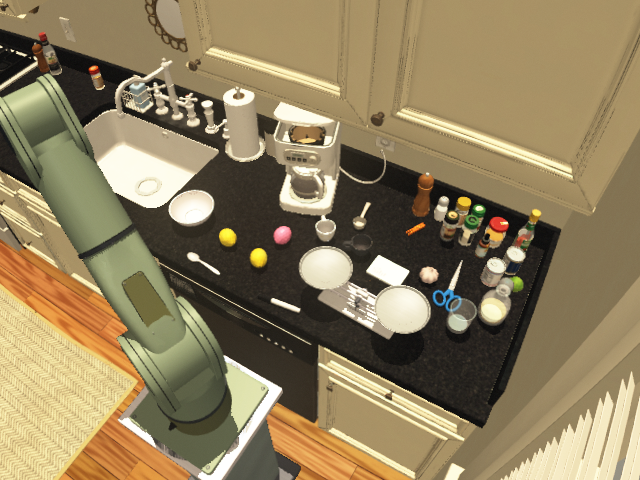

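View pics/side0.png

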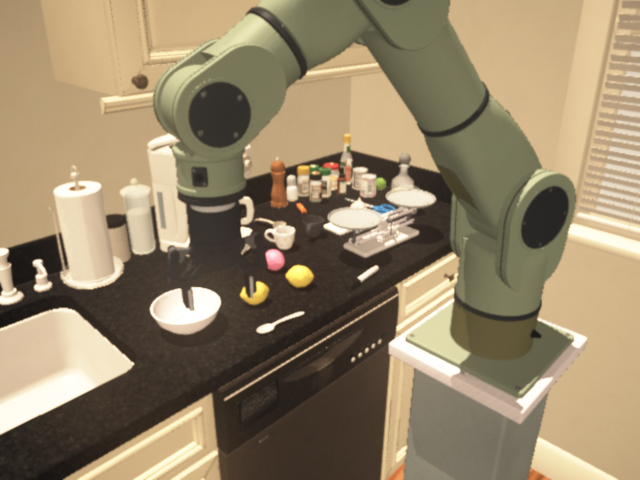

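The scene picture shows two yellow lemons at (228,237) and (258,258). The pink look-alike is at (283,235), and the bowl at (191,209). The left pan is at (326,268) and the right pan at (402,309). In the side picture the lemons are at (255,293) and (300,276), the pink one at (275,260), and the bowl at (186,311).

Next I measure with masks from both cameras and confirm with one enlarged crop.

Run:
```python
from h import *
np.set_printoptions(precision=4,suppress=True)
im={c:r.snapshot(c) for c in("scene","side")}
# colour blobs for yellow
for c in im:
    hsv=cv2.cvtColor(im[c],cv2.COLOR_BGR2HSV)
    m=((hsv[...,0]>22)&(hsv[...,0]<34)&(hsv[...,1]>170)&(hsv[...,2]>90)).astype(np.uint8)
    n,l,st,ce=cv2.connectedComponentsWithStats(m)
    for i in range(1,n):
        if 80<st[i,4]<1500 and 200<ce[i,1]<320 and ce[i,0]<330:
            ys,xs=np.where(l==i); P=np.array([at(c,(x,y),.027)[:2] for x,y in zip(xs,ys)])
            w,v=np.linalg.eigh(np.cov(P.T)); print(c,ce[i],st[i],at(c,ce[i],.027),"sd",np.sqrt(w),"major deg",np.degrees(np.arctan2(v[1,1],v[0,1])))
for c in im:
    for n,z in(("bowl",.055),("left_pan_floor",.117),("balance",0.)):
        for d in r.regions_of(c,n)[:4]:
            ys,xs=np.where(d["pixels"])
            if len(xs)<20: continue
            bb=[xs.min(),xs.max(),ys.min(),ys.max()]
            print(c,n,round(d["score"],2),len(xs),np.array(d["position"]),bb,at(c,d["position"],z))
            cs,_=cv2.findContours(d["pixels"].astype(np.uint8),0,1)
            k=max(cs,key=len)
            if len(k)>8:print("   ell",cv2.fitEllipse(k))
a=im["scene"][150:350,150:450];a=cv2.resize(a,(800,533),interpolation=2);cv2.imwrite("pics/crop1.png",a)
```

```text
scene [227.1228 236.5877] [219 228  18  18 228] [0.4793 0.2569 0.027 ] sd [0.013  0.0188] major deg 47.329000469911726
scene [258.1907 256.7627] [250 248  17  19 236] [0.4626 0.1255 0.027 ] sd [0.0129 0.0176] major deg -146.8669449070142
scene bowl 0.79 1156 [190.7 206.5] [np.int64(170), np.int64(212), np.int64(190), np.int64(225)] [0.5055 0.4218 0.055 ]
   ell ((191.31089782714844, 207.3765411376953), (33.02449035644531, 42.575016021728516), 70.755859375)
scene bowl 0.67 2144 [402.5 307.1] [np.int64(373), np.int64(429), np.int64(285), np.int64(332)] [ 0.5022 -0.3346  0.055 ]
   ell ((401.1707763671875, 308.3603210449219), (46.69682693481445, 56.50808334350586), 101.80421447753906)
scene left_pan_floor 0.76 1771 [324.  263.8] [np.int64(300), np.int64(352), np.int64(246), np.int64(288)] [ 0.4821 -0.0941  0.117 ]
   ell ((326.0086669921875, 266.9857482910156), (41.991607666015625, 51.846004486083984), 90.08900451660156)
scene left_pan_floor 0.35 731 [462.1 317.5] [np.int64(447), np.int64(476), np.int64(299), np.int64(332)] [ 0.5118 -0.4924  0.117 ]
   ell ((460.8033142089844, 315.01473
[... 996 characters left out ...]
ft_pan_floor 0.85 1072 [352.4 217.9] [np.int64(327), np.int64(381), np.int64(207), np.int64(241)] [ 0.4671 -0.0895  0.117 ]
   ell ((354.1070556640625, 220.1165771484375), (30.659177780151367, 50.12017059326172), 91.1266860961914)
side left_pan_floor 0.37 127 [334.4 226.1] [np.int64(325), np.int64(346), np.int64(224), np.int64(234)] [ 0.4642 -0.014   0.117 ]
   ell ((335.463623046875, 229.31822204589844), (6.43819522857666, 23.07439422607422), 108.44306182861328)
side balance 0.75 3583 [384.5 222.1] [np.int64(328), np.int64(435), np.int64(189), np.int64(256)] [ 0.5513 -0.3512  0.    ]
   ell ((379.6978759765625, 221.30752563476562), (55.774200439453125, 101.66439819335938), 70.5985107421875)
```

View pics/crop1.png

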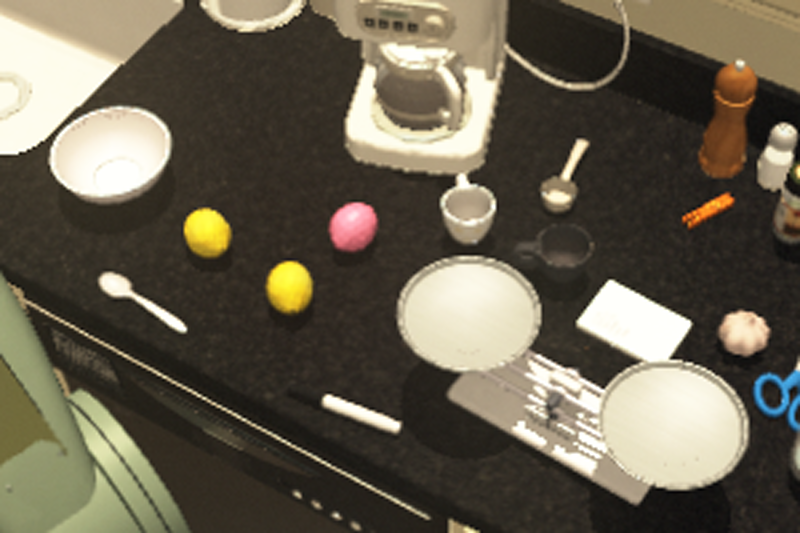

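The crop confirms it: the two yellow lemons are at crop (207,233) and (290,287). The pink egg-shaped thing at (353,227) is the decoy. I'll move so the wrist camera is above the lemons.

```bash
python3 -m handwheel '[[[0,0,0,-4.3,-2.95,-0.6,8.5],[0,0,0,-4.3,-2.95,-0.6,8.5],[0,0,0,-4.3,-2.95,-0.6,8.5],[0,0,0,-4.3,-2.95,-0.6,8.5],[0,0,0,-4.3,-2.95,-0.6,8.5],[0,0,0,-4.3,-2.95,-0.6,8.5],[0,0,0,-4.3,-2.95,-0.6,8.5],[0,0,0,-4.3,-2.95,-0.6,8.5]]]'
cat >> h.py <<'E'
def lemons(c,im,z=.027,zmin=60):
    m=r.camera_model(c);hsv=cv2.cvtColor(im,cv2.COLOR_BGR2HSV)
    k=((hsv[...,0]>20)&(hsv[...,0]<36)&(hsv[...,1]>130)&(hsv[...,2]>60)).astype(np.uint8)
    k=cv2.morphologyEx(k,cv2.MORPH_OPEN,np.ones((5,5)))
    k=cv2.morphologyEx(k,cv2.MORPH_CLOSE,np.ones((9,9)))
    n,l,st,ce=cv2.connectedComponentsWithStats(k)
    for i in range(1,n):
        if st[i,4]>zmin:
            cs,_=cv2.findContours((l==i).astype(np.uint8),0,1);q=max(cs,key=len)[:,0].astype(float)
            P=np.array([at(c,p,z,m)[:2] for p in q],np.float32)
            e=cv2.fitEllipse(P*1000); print(c,"px",ce[i].round(1),"bb",st[i],"ctr",at(c,ce[i],z,m).round(4),"ell mm",np.round(e[0],1),np.round(e[1],1),"minor axis dir deg",round(e[2],1))
E
python3 - <<'E'
from h import *
im=r.snapshot("wrist");m=r.camera_model("wrist");cv2.imwrite("pics/w1.png",im)
print(ray("wrist",(320,240),m)); lemons("wrist",im)
s=r.sense();print(s["ee_pos"],s["eef_rot"],s["clock"],s["force"])
E
```

```text
clock: 2.1
ee_pos: [0.4408, 0.1978, 0.2907]
eef_rot: [0.0, 0.175, 0.984, 0.0]
force: [0.8, 0.3, -0.0]
finger_gap: 0.0847
grip_force: 0.0
(array([0.37184091, 0.21930024, 0.4234516 ]), array([ 0.27225385, -0.10898275, -0.95607277]))
wrist px [379.4 212.9] bb [ 349  189   63   48 2239] ctr [0.4785 0.2482 0.027 ] ell mm [478.9 248.2] [53.8 67.8] minor axis dir deg 154.2
wrist px [265.4 237.8] bb [ 237  214   57   49 2144] ctr [0.46  0.116 0.027] ell mm [460.6 115.8] [55.3 66.9] minor axis dir deg 127.5
[0.44444582 0.19165407 0.29117458] [ 0.0015488   0.17901073  0.98384524 -0.00114349] 2.15 [  4.71869207 -11.13954151   0.13534276]
```

View pics/w1.png

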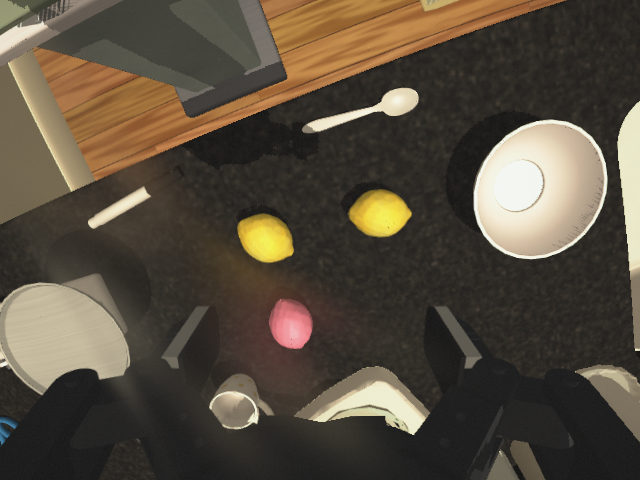

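The wrist picture shows the lemons at (379,213) and (265,238), the pink decoy at (291,324) and the bowl at (540,190). The left pan is at about (65,335). The arm was still settling during that shot, so I'll measure again at rest.

Run:
```python
from h import *
for i in range(2):
    m=r.camera_model("wrist");im=r.snapshot("wrist")
lemons("wrist",im)
s=r.sense();print(s["ee_pos"],s["eef_rot"],s["clock"],s["force"],s["joint_vel"].__abs__().max() if hasattr(s["joint_vel"],"__abs__") else s["joint_vel"])
d=r.regions_of("wrist","bowl")
for x in d[:3]:
    cs,_=cv2.findContours(x["pixels"].astype(np.uint8),0,1);k=max(cs,key=len)[:,0].astype(float)
    P=np.array([at("wrist",p,.055)[:2] for p in k],np.float32)*1000
    print(x["score"],x["position"],cv2.minEnclosingCircle(P),cv2.fitEllipse(P))
for n,z,c in(("pans",.117,((326,267),(401.2,308.4))),):
    print([at("scene",p,z) for p in c])
print(tri((326,267),(354.1,220.1)),tri((401.2,308.4),(410.6,202)), tri((190,206),(186,306)))
```

```text
wrist px [381.8 209.6] bb [ 351  186   63   48 2254] ctr [0.4715 0.2582 0.027 ] ell mm [472.  258.1] [53.7 67.6] minor axis dir deg 154.7
wrist px [267.8 235.2] bb [ 240  211   56   50 2145] ctr [0.4543 0.1262 0.027 ] ell mm [454.9 126. ] [55.2 66.4] minor axis dir deg 126.7
[0.44112555 0.19718117 0.29047323] [ 3.55391835e-04  1.77550113e-01  9.84111687e-01 -1.38838958e-04] 2.25 [-0.27505643  0.77624788  0.36688522] 0.06538355913528435
0.78 [542.3, 186.6] ((500.06402587890625, 427.1326599121094), 75.40390014648438) ((499.9435119628906, 427.5610046386719), (146.9794464111328, 148.47911071777344), 144.815185546875)
[array([ 0.47523634, -0.10441906,  0.117     ]), array([ 0.45738872, -0.34164291,  0.117     ])]
(array([ 0.47671688, -0.10314725,  0.10682696]), np.float64(0.009030989455563038)) (array([ 0.45916334, -0.34204486,  0.10143439]), np.float64(0.014211757213202593)) (array([0.5036402 , 0.42392699, 0.05298672]), np.float64(0.006817312231268229))
```

```bash
python3 -m handwheel '[[[0,0,-9.5,0,0,2,8.5],[0,0,-9.5,0,0,2,8.5],[0,0,-9.5,0,0,2,8.5],[0,0,-9.5,0,0,2,8.5],[0,0,-9.5,0,0,2,8.5],[0,0,-9.5,0,0,2,8.5],[0,0,0,1.5,-3.3,0,8.5],[0,0,0,1.5,-3.3,0,8.5]]]' 
python3 -m handwheel '[[[0,0,0,0,0,0,8.5],[0,0,0,0,0,0,8.5],[0,0,0,0,0,0,8.5]]]'
cat >> h.py <<'E'
def pose():
    s=r.sense();M=R.from_quat(np.r_[s["eef_rot"][1:],s["eef_rot"][0]]).as_matrix()
    return np.array(s["ee_pos"]),M,s
def to(P,ydeg=None):
    p,M,s=pose();print("clk",round(s["clock"],2),"p",p.round(4),"yaw",np.degrees(np.arctan2(M[1,1],M[0,1])).round(1),"tilt z",M[:,2].round(3),"gap",round(s["finger_gap"],4),"grip",round(s["grip_force"],1),"F",np.round(s["force"],1))
    a=np.radians(ydeg) if ydeg is not None else np.arctan2(M[1,1],M[0,1])
    X=np.array([-np.sin(a),np.cos(a),0]);Y=np.array([np.cos(a),np.sin(a),0]);d=np.array(P)-p
    print("  tool shift cm",np.round(100*np.array([d@X,d@Y,-d[2]]),2))
E
python3 - <<'E'
from h import *
im=r.snapshot("wrist");cv2.imwrite("pics/w2.png",im);lemons("wrist",im)
to([.457,.126,.02])
E
```

```text
clock: 3.3
ee_pos: [0.455, 0.1289, 0.1701]
eef_rot: [-0.0, -0.317, 0.948, 0.0]
force: [0.4, -0.6, 0.6]
finger_gap: 0.0848
grip_force: 0.0
clock: 3.68
ee_pos: [0.4551, 0.1297, 0.1703]
eef_rot: [0.0, -0.316, 0.949, 0.0]
force: [-0.5, 0.7, 0.2]
finger_gap: 0.0851
grip_force: 0.0
wrist px [313.  227.8] bb [ 280  185   67   87 4338] ctr [0.4559 0.123  0.027 ] ell mm [456.8 123.7] [52.1 68.2] minor axis dir deg 127.3
wrist px [410.7 328.7] bb [ 390  298   45   68 2024] ctr [0.4781 0.246  0.027 ] ell mm [478.4 247.9] [37.1 73.3] minor axis dir deg 134.0
clk 3.73 p [0.4552 0.1295 0.1703] yaw 126.9 tilt z [-0.  0. -1.] gap 0.0853 grip 0.0 F [0.1 0.4 0.4]
  tool shift cm [ 0.06 -0.39 15.03]
```

```bash
python3 -m handwheel '[[[0,0,0,0.2,-0.5,4.5,8.5],[0,0,0,0,0,4.5,8.5],[0,0,0,0,0,4,8.5],[0,0,0,0,0,1.8,8.5],[0,0,0,0,0,0,8.5],[0,0,0,0,0,0,3],[0,0,0,0,0,0,3],[0,0,0,0,0,0,3]]]' 25
python3 -m handwheel '[[[0,0,0,0,0,0,3],[0,0,0,0,0,0,3],[0,0,0,0,0,-3,3],[0,0,0,0,0,-5,3],[0,0,0,0,0,-5,3],[0,0,0,0,0,-5,3],[0,0,0,0,0,-2,3],[0,0,0,0,0,0,3]]]' 25
python3 - <<'E'
from h import *
to([.476,-.104,.22])
im=r.snapshot("wrist");cv2.imwrite("pics/w3.png",im)
E
```

```text
clock: 4.72
ee_pos: [0.4573, 0.1233, 0.0234]
eef_rot: [0.001, -0.315, 0.949, -0.0]
force: [-1.8, -0.3, 13.7]
finger_gap: 0.0507
grip_force: 23.5
clock: 5.72
ee_pos: [0.4572, 0.1231, 0.2238]
eef_rot: [0.001, -0.315, 0.949, -0.0]
force: [-0.3, -0.3, -1.6]
finger_gap: 0.051
grip_force: 26.7
clk 5.72 p [0.4572 0.1231 0.2238] yaw 126.8 tilt z [ 0.003  0.    -1.   ] gap 0.051 grip 26.7 F [-0.3 -0.3 -1.6]
  tool shift cm [ 12.08 -19.32   0.38]
```

View pics/w3.png

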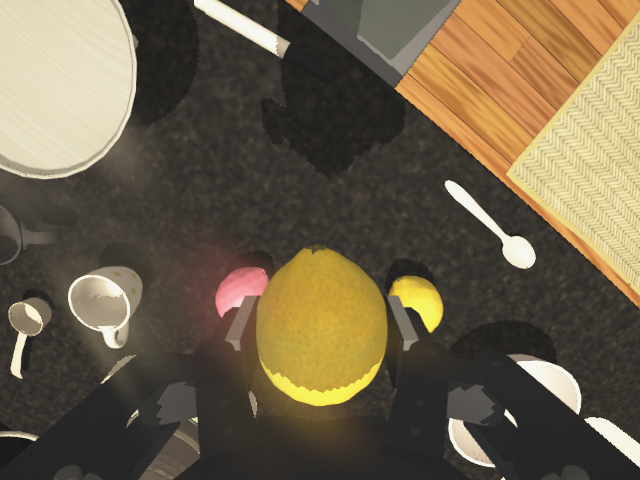

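Lemon held firmly at (320,325), with the other lemon at (415,300). Next I turn to yaw 90° and stop above the balance to measure both pans.

```bash
python3 -m handwheel '[[[0,0,9.2,0,0,-1.5,3],[0,0,9.2,0,0,-1.5,3],[0,0,9.2,0,0,-1.5,3],[0,0,9.2,0,0,-1.5,3],[0,0,0,0,-4.5,0,3],[0,0,0,0,-5.7,0,3],[0,0,0,0,-5.7,0,3],[0,0,0,0,-5.7,0,3]]]' 
python3 -m handwheel '[[[0,0,0,0,-5.7,0,3],[0,0,0,0,-4.7,0,3],[0,0,0,0,-2,0,3],[0,0,0,0,0,0,3],[0,0,0,0,0,0,3],[0,0,0,0,0,0,3]]]'
cat >> h.py <<'E'
from scipy.optimize import least_squares
def pans(im,thr=150):
    m=r.camera_model("wrist")
    for d in r.regions_of("wrist","left_pan_floor")[:3]:
        cs,_=cv2.findContours(d["pixels"].astype(np.uint8),0,1);k=max(cs,key=len)[:,0].astype(float)
        k=k[(k[:,0]>3)&(k[:,0]<636)&(k[:,1]>3)&(k[:,1]<476)]
        for z in(.104,.117,.130):
            P=np.array([at("wrist",p,z,m)[:2] for p in k])
            f=least_squares(lambda v:np.hypot(P[:,0]-v[0],P[:,1]-v[1])-v[2],[P[:,0].mean(),P[:,1].mean(),.075],loss="soft_l1",f_scale=.002)
            print("pan",round(d["score"],2),np.round(d["position"]),"z",z,f.x.round(4),"rms",np.sqrt(2*f.cost/len(P)).round(4))
E
python3 - <<'E'
from h import *
im=r.snapshot("wrist");cv2.imwrite("pics/w4.png",im);pans(im)
to([.458,-.342,.12])
E
```

```text
clock: 6.78
ee_pos: [0.4562, -0.0946, 0.2814]
eef_rot: [-0.001, 0.0, 1.0, -0.0]
force: [1.9, -0.1, -1.7]
finger_gap: 0.0507
grip_force: 26.7
clock: 7.52
ee_pos: [0.4569, -0.2159, 0.2822]
eef_rot: [-0.0, -0.001, 1.0, 0.0]
force: [-0.4, -0.4, -1.1]
finger_gap: 0.0511
grip_force: 26.7
pan 0.77 [450. 233.] z 0.104 [ 0.4755 -0.097   0.077 ] rms 0.0009
pan 0.77 [450. 233.] z 0.117 [ 0.4715 -0.102   0.0738] rms 0.0009
pan 0.77 [450. 233.] z 0.13 [ 0.4675 -0.1069  0.0706] rms 0.0008
clk 7.62 p [ 0.4569 -0.2162  0.2823] yaw 90.0 tilt z [-0. -0. -1.] gap 0.0511 grip 26.7 F [-0.7  0.5 -1.1]
  tool shift cm [ -0.11 -12.58  16.23]
```

View pics/w4.png

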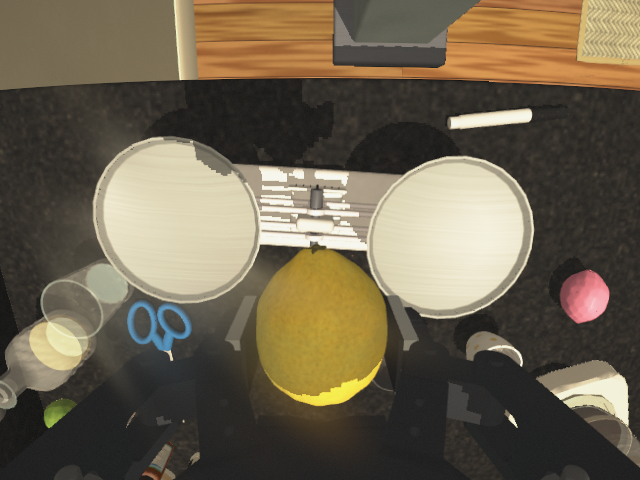

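Both pans are clear. The right one's centre is at about (177,219) and the left one's at (450,236). The lemon sits centred between the pads.

Run:
```python
from h import *
R_=at("wrist",(177.5,219.5),.117);L=at("wrist",(450,236.5),.117);print(R_,L,np.linalg.norm(R_-L))
to([R_[0],R_[1],.135])
```

```text
[ 0.45137174 -0.3398982   0.117     ] [ 0.4666562  -0.10363402  0.117     ] 0.23675805343676232
clk 7.62 p [ 0.4569 -0.2162  0.2823] yaw 90.0 tilt z [-0. -0. -1.] gap 0.0511 grip 26.7 F [-0.7  0.5 -1.1]
  tool shift cm [  0.56 -12.37  14.73]
```

```bash
python3 -m handwheel '[[[0,0,0,0.2,-4.5,0,3],[0,0,0,0,-5,0,3],[0,0,0,0,-3,0,3],[0,0,0,0,0,4,3],[0,0,0,0,0,4.5,3],[0,0,0,0,0,4.2,3],[0,0,0,0,0,1,3],[0,0,0,0,0,0.5,3]]]'
python3 -m handwheel '[[[0,0,0,0,0,0.5,3],[0,0,0,0,0,0.5,3],[0,0,0,0,0,0.5,3],[0,0,0,0,0,0.5,3],[0,0,0,0,0,0.3,3],[0,0,0,0,0,0,3],[0,0,0,0,0,0,3],[0,0,0,0,0,0,3]]]'
```

```text
clock: 8.62
ee_pos: [0.4552, -0.3418, 0.141]
eef_rot: [0.0, 0.0, 1.0, -0.0]
force: [-0.6, -0.1, -0.8]
finger_gap: 0.0508
grip_force: 26.9
clock: 9.62
ee_pos: [0.4548, -0.3419, 0.1175]
eef_rot: [0.0, 0.0, 1.0, -0.0]
force: [-0.1, -0.0, -1.6]
finger_gap: 0.0511
grip_force: 26.9
```

```bash
python3 -m handwheel '[[[0,0,0,0,0,0.3,3],[0,0,0,0,0,0,3],[0,0,0,0,0,0,3]]]'
python3 -m handwheel '[[[0,0,0,0,0,0.2,3],[0,0,0,0,0,0,3],[0,0,0,0,0,0,3]]]'
python3 - <<'E'
from h import *
im=r.snapshot("side")[150:270,310:460];cv2.imwrite("pics/s2.png",cv2.resize(im,(750,600),interpolation=2))
E
```

```text
clock: 10.0
ee_pos: [0.4547, -0.3418, 0.1143]
eef_rot: [-0.0, 0.0, 1.0, -0.0]
force: [-0.1, 0.4, -1.1]
finger_gap: 0.0506
grip_force: 26.9
clock: 10.38
ee_pos: [0.4547, -0.3418, 0.1124]
eef_rot: [0.0, 0.0, 1.0, -0.0]
force: [0.4, 0.1, 2.5]
finger_gap: 0.0508
grip_force: 27.0
```

View pics/s2.png

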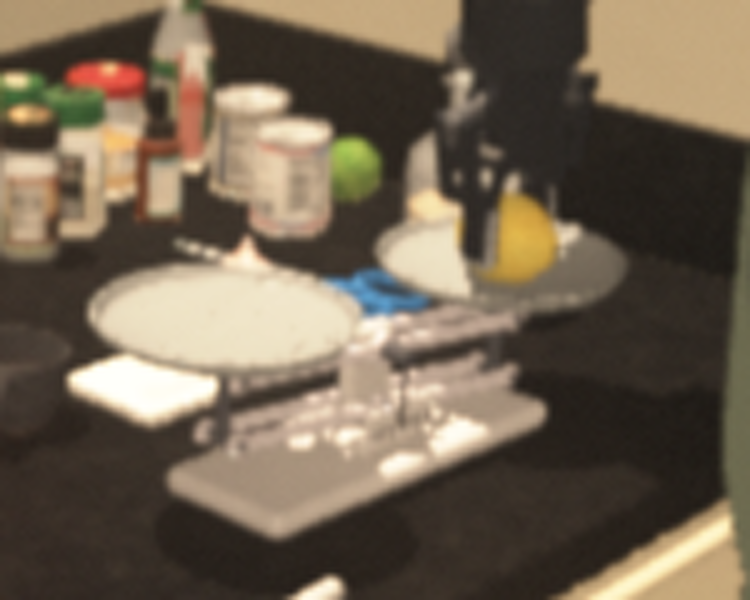

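The lemon rests on the right pan (crop (515,240)), which is at its lower stop. The force changed sign at exactly the predicted height. I'll open gently and lift.

```bash
python3 -m handwheel '[[[0,0,0,0,0,0,5.4],[0,0,0,0,0,0,5.7],[0,0,0,0,0,0,6.2],[0,0,0,0,0,0,6.8],[0,0,0,0,0,0,6.8],[0,0,0,0,0,-2,6.8],[0,0,0,0,0,-4,7],[0,0,0,0,0,-5,8]]]'
python3 -m handwheel '[[[0,0,0,0,0,-6,8.5],[0,0,0,0,2,-2,8.5],[0,0,0,0,5.5,0,8.5],[0,0,0,0,5.5,0,8.5],[0,0,0,0,5.5,0,8.5],[0,0,0,0,5.5,0,8.5],[0,0,0,0,5.5,0,8.5],[0,0,0,0,5.5,0,8.5]]]'
python3 - <<'E'
from h import *
for c in ("side","scene"): lemons(c,r.snapshot(c),.116)
to([.475,.257,.15],155)
E
```

```text
clock: 11.42
ee_pos: [0.4544, -0.3416, 0.2232]
eef_rot: [-0.001, 0.0, 1.0, 0.0]
force: [0.3, 0.3, -1.1]
finger_gap: 0.08
grip_force: 0.0
clock: 12.42
ee_pos: [0.4545, 0.0099, 0.3025]
eef_rot: [0.0, 0.0, 1.0, -0.0]
force: [1.1, 0.2, -0.3]
finger_gap: 0.0853
grip_force: 0.0
side px [410.9 197.6] bb [402 193  19  11 181] ctr [ 0.4475 -0.3347  0.116 ] ell mm [ 448.2 -335.1] [58.6 92.2] minor axis dir deg 28.1
side px [253.1 292.3] bb [241 284  25  18 273] ctr [0.3549 0.3514 0.116 ] ell mm [355.4 351.1] [45.  65.4] minor axis dir deg 24.8
scene px [464. 201.] bb [458 197  13   9 100] ctr [ 0.9173 -0.3522  0.116 ] ell mm [ 917.5 -352.2] [37.  40.8] minor axis dir deg 23.8
scene px [229.5 237.7] bb [224 229  13  18 194] ctr [0.4257 0.1926 0.116 ] ell mm [426.3 192.8] [36.7 70.1] minor axis dir deg 126.2
scene px [401.1 309.1] bb [392 299  19  22 349] ctr [ 0.456  -0.3421  0.116 ] ell mm [ 456.4 -342. ] [48. 69.] minor axis dir deg 100.1
clk 12.53 p [0.4545 0.0136 0.3026] yaw 90.4 tilt z [ 0.001  0.002 -1.   ] gap 0.0852 grip 0.0 F [-0.6 -1.3  0.1]
  tool shift cm [-22.92   8.43  15.26]
```

```bash
python3 -m handwheel '[[[0,0,0,-0.4,4.9,0,8.5],[0,0,0,-0.4,4.9,0,8.5],[0,0,0,-0.4,4.9,0,8.5],[0,0,0,-0.4,4.9,0,8.5],[0,0,0,-0.3,4.7,0,8.5],[0,0,-9.2,0,0,2,8.5],[0,0,-9.2,0,0,2,8.5],[0,0,-9.2,0,0,2,8.5]]]'
python3 -m handwheel '[[[0,0,-9.2,0,0,2,8.5],[0,0,-9.2,0,0,2,8.5],[0,0,-9.2,0,0,2,8.5],[0,0,-9.2,0,0,1.5,8.5],[0,0,0,0,0,0,8.5],[0,0,0,0,0,0,8.5],[0,0,0,0,0,0,8.5]]]'
python3 - <<'E'
from h import *
im=r.snapshot("wrist");lemons("wrist",im)
to([.474,.257,.022])
E
```

```text
clock: 13.52
ee_pos: [0.4739, 0.251, 0.2416]
eef_rot: [-0.0, -0.241, 0.971, -0.0]
force: [0.6, 0.1, 0.3]
finger_gap: 0.085
grip_force: 0.0
clock: 14.4
ee_pos: [0.474, 0.2513, 0.1679]
eef_rot: [0.0, -0.532, 0.847, -0.0]
force: [-0.6, -0.3, 1.0]
finger_gap: 0.0849
grip_force: 0.0
wrist px [322.4 235.2] bb [ 289  193   68   86 4354] ctr [0.4734 0.2547 0.027 ] ell mm [473.9 255.7] [52.4 68. ] minor axis dir deg 157.6
clk 14.45 p [0.474  0.2513 0.1678] yaw 154.3 tilt z [ 0.001  0.    -1.   ] gap 0.0851 grip 0.0 F [-0.1  0.7  0.1]
  tool shift cm [-0.51  0.25 14.58]
```

```bash
python3 -m handwheel '[[[0,0,-2,-0.4,0.2,4.5,8.5],[0,0,0,0,0,4.5,8.5],[0,0,0,0,0,4,8.5],[0,0,0,0,0,1.5,8.5],[0,0,0,0,0,0,8.5],[0,0,0,0,0,0,3],[0,0,0,0,0,0,3],[0,0,0,0,0,0,3]]]' 25
python3 -m handwheel '[[[0,0,0,0,0,0,3],[0,0,0,0,0,0,3],[0,0,0,0,0,-3,3],[0,0,0,0,0,-5,3],[0,0,0,0,0,-5,3],[0,0,0,0,0,-6,3],[0,0,0,0,0,-3,3],[0,0,0,0,0,0,3]]]' 25
python3 - <<'E'
from h import *
to([.471,-.103,.16],90)
to([.471,-.103,.16])
E
```

```text
clock: 15.45
ee_pos: [0.4743, 0.2559, 0.0236]
eef_rot: [0.001, -0.547, 0.837, -0.0]
force: [-1.7, -0.8, 14.2]
finger_gap: 0.051
grip_force: 23.5
clock: 16.45
ee_pos: [0.4743, 0.2559, 0.2447]
eef_rot: [0.002, -0.547, 0.837, -0.0]
force: [-0.7, 0.5, -1.6]
finger_gap: 0.051
grip_force: 26.5
clk 16.45 p [0.4743 0.2559 0.2447] yaw 156.4 tilt z [ 0.003  0.002 -1.   ] gap 0.051 grip 26.5 F [-0.7  0.5 -1.6]
  tool shift cm [  0.33 -35.89   8.47]
clk 16.45 p [0.4743 0.2559 0.2447] yaw 156.4 tilt z [ 0.003  0.002 -1.   ] gap 0.051 grip 26.5 F [-0.7  0.5 -1.6]
  tool shift cm [ 33.01 -14.09   8.47]
```

```bash
python3 -m handwheel '[[[0,0,9.5,0,0,-0.5,3],[0,0,9.5,0,0,-0.5,3],[0,0,9.5,0,0,-0.5,3],[0,0,9.5,0,0,-0.5,3],[0,0,9.5,0,0,-0.5,3],[0,0,9.5,0,0,-0.5,3],[0,0,9.5,0,0,0,3],[0,0,0,0,-3,0,3]]]'
python3 -m handwheel '[[[0,0,0,0,-5.4,0,3],[0,0,0,0,-5.6,0,3],[0,0,0,0.3,-5.6,0,3],[0,0,0,0,-5.6,0,3],[0,0,0,0,-5.6,0,3],[0,0,0,0,-4,0,3],[0,0,0,0,-1,0,3],[0,0,0,0,0,0,3]]]'
python3 -m handwheel '[[[0,0,0,0,0,3,3],[0,0,0,0,0,4,3],[0,0,0,0,0,3.3,3],[0,0,0,0,0,1,3],[0,0,0,0,0,0,3],[0,0,0,0,0,0,3]]]'
python3 - <<'E'
from h import *
to([.471,-.103,.1385])
im=r.snapshot("side")[150:270,310:460];cv2.imwrite("pics/s3.png",cv2.resize(im,(750,600),interpolation=2))
E
```

```text
clock: 17.45
ee_pos: [0.473, 0.2267, 0.2716]
eef_rot: [-0.0, 0.001, 1.0, 0.0]
force: [0.8, -1.9, -0.7]
finger_gap: 0.0507
grip_force: 26.5
clock: 18.45
ee_pos: [0.4698, -0.1021, 0.272]
eef_rot: [-0.0, 0.001, 1.0, 0.0]
force: [0.2, 1.4, -1.0]
finger_gap: 0.0507
grip_force: 26.5
clock: 19.2
ee_pos: [0.4706, -0.1021, 0.1604]
eef_rot: [0.001, 0.001, 1.0, -0.0]
force: [-0.2, -0.3, -1.6]
finger_gap: 0.0507
grip_force: 26.6
clk 19.2 p [ 0.4706 -0.1021  0.1604] yaw 89.9 tilt z [ 0.002 -0.    -1.   ] gap 0.0507 grip 26.6 F [-0.2 -0.3 -1.6]
  tool shift cm [-0.04 -0.09  2.19]
```

View pics/s3.png

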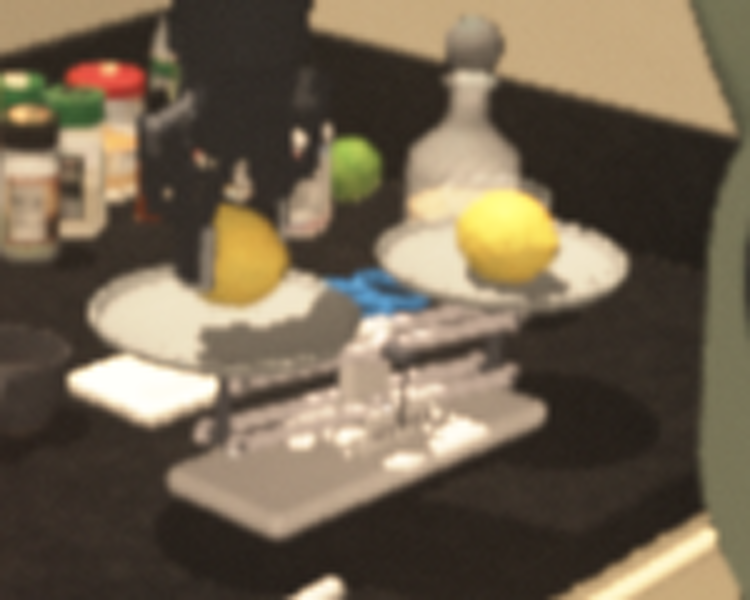

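The right lemon sits still on its lowered pan at crop (508,238). The left pan is up, and the held lemon is above its middle.

```bash
python3 -m handwheel '[[[0,0,0,0,0,0.8,3],[0,0,0,0,0,0.7,3],[0,0,0,0,0,0.4,3],[0,0,0,0,0,0.2,3],[0,0,0,0,0,0.2,3],[0,0,0,0,0,0,3],[0,0,0,0,0,0,3],[0,0,0,0,0,0,3]]]'
python3 -m handwheel '[[[0,0,0,0,0,0.2,3],[0,0,0,0,0,0,3],[0,0,0,0,0,0,3]]]'
```

```text
clock: 20.25
ee_pos: [0.4701, -0.1023, 0.1364]
eef_rot: [0.0, 0.001, 1.0, -0.0]
force: [-0.0, 1.0, -0.8]
finger_gap: 0.0508
grip_force: 26.6
clock: 20.62
ee_pos: [0.4701, -0.1023, 0.1343]
eef_rot: [0.0, 0.001, 1.0, -0.0]
force: [-0.5, 0.3, -0.5]
finger_gap: 0.0503
grip_force: 26.6
```

```bash
python3 -m handwheel '[[[0,0,0,0,0,0,5.3],[0,0,0,0,0,0,5.5],[0,0,0,0,0,0,5.9],[0,0,0,0,0,0,6.4],[0,0,0,0,0,0,6.8],[0,0,0,0,0,0,7],[0,0,0,0,0,-1.5,7],[0,0,0,0,0,-4,7.5]]]'
python3 -m handwheel '[[[0,0,0,0,0,-5,8.5],[0,0,0,2,-3,-4,8.5],[0,0,0,2,-4,-1,8.5],[0,0,0,1,-4,0,8.5],[0,0,0,0,0,0,8.5],[0,0,0,0,0,0,8.5],[0,0,0,0,0,0,8.5],[0,0,0,0,0,0,8.5]]]'
python3 -m handwheel '[[[0,0,0,0,0,0,8.5],[0,0,0,0,0,0,8.5],[0,0,0,0,0,0,8.5],[0,0,0,0,0,0,8.5],[0,0,0,0,0,0,8.5],[0,0,0,0,0,0,8.5],[0,0,0,0,0,0,8.5],[0,0,0,0,0,0,8.5]]]'
python3 - <<'E'
from h import *
im=r.snapshot("wrist");cv2.imwrite("pics/w5.png",im)
to([.471,-.103,.1385])
for z in(.116,.142): lemons("wrist",im,z)
s=r.snapshot("side")[150:270,310:460];s=cv2.resize(s,(375,300),interpolation=2)
cv2.imwrite("pics/c5.png",np.hstack([cv2.resize(im,(400,300)),s]))
E
```

```text
clock: 21.62
ee_pos: [0.4694, -0.1022, 0.1891]
eef_rot: [-0.001, 0.001, 1.0, 0.0]
force: [0.2, 0.1, 0.4]
finger_gap: 0.0748
grip_force: 0.0
clock: 22.62
ee_pos: [0.42, -0.2116, 0.2893]
eef_rot: [-0.0, 0.0, 1.0, 0.0]
force: [-0.5, -0.4, 0.7]
finger_gap: 0.0845
grip_force: 0.0
clock: 23.62
ee_pos: [0.4198, -0.2122, 0.2893]
eef_rot: [-0.0, 0.001, 1.0, -0.0]
force: [0.2, 0.5, -0.3]
finger_gap: 0.085
grip_force: 0.0
clk 23.68 p [ 0.4198 -0.2122  0.2893] yaw 89.9 tilt z [-0. -0. -1.] gap 0.0848 grip 0.0 F [0.2 0.9 0.5]
  tool shift cm [-5.1  10.93 15.08]
wrist px [177.5 261. ] bb [ 150  225   57   71 2964] ctr [ 0.455  -0.3441  0.116 ] ell mm [ 456.  -344.4] [52.1 65.4] minor axis dir deg 84.6
wrist px [451.1 282.2] bb [ 419  248   64   71 3327] ctr [ 0.4768 -0.0908  0.116 ] ell mm [478.2 -90.6] [57.1 72.3] minor axis dir deg 121.5
wrist px [177.5 261. ] bb [ 150  225   57   71 2964] ctr [ 0.4455 -0.3329  0.142 ] ell mm [ 446.4 -333.1] [47.7 59.8] minor axis dir deg 84.6
wrist px [451.1 282.2] bb [ 419  248   64   71 3327] ctr [ 0.4654 -0.1011  0.142 ] ell mm [ 466.6 -100.9] [52.2 66.2] minor axis dir deg 121.5
```

View pics/c5.png

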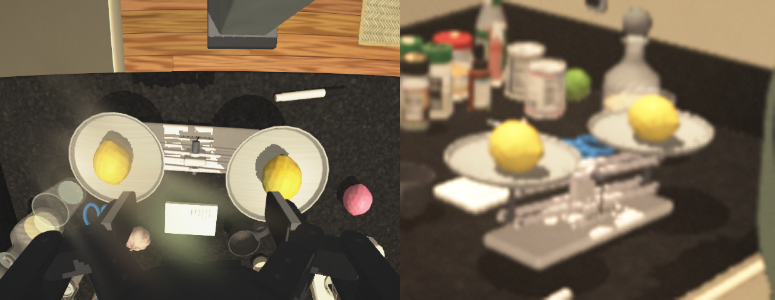

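The left lemon's outline fits 52x66 mm only at raised height (0.142), and the right lemon's only at lowered height (0.116). The wrist view also shows the left pan larger, i.e. nearer. So the balance rests right side down, and the right lemon at (0.456,-0.343) is the heavier. I'll grasp it.

```bash
python3 -m handwheel '[[[0,0,0,-1.2,-4.4,0,8],[0,0,0,-1.2,-4.4,0,7.6],[0,0,0,-1.2,-4.3,0,7.6],[0,0,0,0,0,3,7.6],[0,0,0,0,0,4.5,7.6],[0,0,0,0,0,4,7.6],[0,0,0,0,0,1.5,7.6],[0,0,0,0,0,0,7.6]]]'
python3 - <<'E'
from h import *
im=r.snapshot("wrist");lemons("wrist",im,.116);to([.4555,-.343,.114])
E
```

```text
clock: 24.72
ee_pos: [0.4557, -0.3433, 0.1594]
eef_rot: [-0.0, 0.001, 1.0, 0.0]
force: [0.6, 0.5, 0.7]
finger_gap: 0.0762
grip_force: 0.0
wrist px [325.2 278.6] bb [ 276  217   98  124 9050] ctr [ 0.4539 -0.3411  0.116 ] ell mm [ 455.9 -341. ] [50.5 70.2] minor axis dir deg 93.0
clk 24.77 p [ 0.456  -0.3435  0.1603] yaw 89.9 tilt z [ 0.001 -0.001 -1.   ] gap 0.0761 grip 0.0 F [ 0.3 -0.   1.1]
  tool shift cm [0.05 0.05 4.63]
```

```bash
python3 -m handwheel '[[[0,0,0,0,0.2,2,7.6],[0,0,0,0,0,1.6,7.6],[0,0,0,0,0,1,7.6],[0,0,0,0,0,0,7.6],[0,0,0,0,0,0,3],[0,0,0,0,0,0,3],[0,0,0,0,0,0,3],[0,0,0,0,0,0,3]]]' 25
python3 -m handwheel '[[[0,0,0,0,0,0,3],[0,0,0,0,0,-0.3,3],[0,0,0,0,0,-0.5,3],[0,0,0,0,0,-0.5,3],[0,0,0,0,0,-0.5,3],[0,0,0,0,0,-0.5,3],[0,0,0,0,0,-0.7,3],[0,0,0,0,0,-1,3]]]' 25
python3 -m handwheel '[[[0,0,0,0,0,-2,3],[0,0,0,0,0,-4,3],[0,0,0,0,0,-5,3],[0,0,0,0,0,-3,3],[0,0,0,0,0,0,3],[0,0,0,0,0,0,3]]]' 25
python3 - <<'E'
from h import *
im=r.snapshot("wrist");lemons("wrist",im,.116);to([.501,.427,.25])
lemons("scene",r.snapshot("scene"),.116)
E
```

```text
clock: 25.78
ee_pos: [0.4558, -0.3414, 0.1141]
eef_rot: [0.0, 0.001, 1.0, -0.0]
force: [-1.4, 1.1, 6.1]
finger_gap: 0.0509
grip_force: 24.8
clock: 26.78
ee_pos: [0.4555, -0.3412, 0.1538]
eef_rot: [-0.0, 0.001, 1.0, 0.0]
force: [0.6, -0.5, -0.5]
finger_gap: 0.0507
grip_force: 26.2
clock: 27.52
ee_pos: [0.4553, -0.3412, 0.2929]
eef_rot: [-0.0, 0.001, 1.0, 0.0]
force: [-0.1, -0.3, -1.5]
finger_gap: 0.0505
grip_force: 26.6
wrist px [578.2 235. ] bb [ 547  200   64   72 3414] ctr [ 0.4672 -0.1008  0.116 ] ell mm [ 468.1 -100.1] [60.3 70.5] minor axis dir deg 128.6
wrist px [321.8 324.1] bb [  257   244   130   157 15660] ctr [ 0.557  -0.3405  0.116 ] ell mm [ 564.1 -340.5] [125.9 171.5] minor axis dir deg 88.3
clk 27.57 p [ 0.4553 -0.3411  0.2927] yaw 89.9 tilt z [-0.001  0.001 -1.   ] gap 0.0505 grip 26.6 F [ 0.4  0.5 -2. ]
  tool shift cm [-4.42 76.82  4.27]
scene px [465.9 201.7] bb [462 198   9   8  65] ctr [ 0.9175 -0.3584  0.116 ] ell mm [ 917.7 -358.4] [26.6 36.3] minor axis dir deg 87.7
scene px [411.2 268.6] bb [401 257  22  25 445] ctr [ 0.5906 -0.3121  0.116 ] ell mm [ 591.4 -311.8] [57.7 88.6] minor axis dir deg 103.0
scene px [324.6 268.2] bb [316 259  18  20 300] ctr [ 0.4704 -0.1028  0.116 ] ell mm [ 470.8 -102.6] [48.8 68.3] minor axis dir deg 108.9
```

```bash
python3 -m handwheel '[[[0,0,0,0,3,0,3],[0,0,0,0,5.4,0,3],[0,0,0,0,5.4,0,3],[0,0,0,0,5.4,0,3],[0,0,0,0,5.4,0,3],[0,0,0,0,5.4,0,3],[0,0,0,-0.5,5.4,0,3],[0,0,0,-0.5,5.4,0,3]]]'
python3 -m handwheel '[[[0,0,0,-0.5,5.4,0,3],[0,0,0,-0.5,5.4,0,3],[0,0,0,-0.5,5.4,0,3],[0,0,0,-0.5,5.4,0,3],[0,0,0,-0.5,4,0,3],[0,0,0,0,2,0,3],[0,0,0,0,0,0,3],[0,0,0,0,0,0,3]]]'
python3 -m handwheel '[[[0,0,0,0,0,0,3],[0,0,0,0,0,0,3]]]'
python3 - <<'E'
from h import *
im=r.snapshot("wrist");cv2.imwrite("pics/w6.png",im);to([.501,.427,.1])
for x in r.regions_of("wrist","bowl")[:2]:
    cs,_=cv2.findContours(x["pixels"].astype(np.uint8),0,1);k=max(cs,key=len)[:,0].astype(float)
    P=np.array([at("wrist",p,.055)[:2] for p in k],np.float32)*1000
    print(x["score"],x["position"],cv2.minEnclosingCircle(P),cv2.boundingRect(np.int32(P)))
E
```

```text
clock: 28.62
ee_pos: [0.4662, 0.0684, 0.2929]
eef_rot: [-0.0, 0.001, 1.0, -0.0]
force: [1.2, -1.0, -1.5]
finger_gap: 0.0506
grip_force: 26.6
clock: 29.62
ee_pos: [0.4921, 0.3418, 0.2929]
eef_rot: [-0.0, 0.001, 1.0, -0.0]
force: [0.6, -0.9, -1.2]
finger_gap: 0.0509
grip_force: 26.6
clock: 29.88
ee_pos: [0.4921, 0.3421, 0.2934]
eef_rot: [0.0, 0.001, 1.0, -0.0]
force: [0.4, 0.6, -1.4]
finger_gap: 0.051
grip_force: 26.6
clk 29.93 p [0.4921 0.3422 0.2934] yaw 89.9 tilt z [ 0. -0. -1.] gap 0.0506 grip 26.6 F [ 0.8  0.3 -1.2]
  tool shift cm [-0.87  8.48 19.34]
0.55 [397.7, 213.7] ((503.8025817871094, 424.0918884277344), 74.55964660644531) (430, 350, 147, 148)
```

View pics/w6.png

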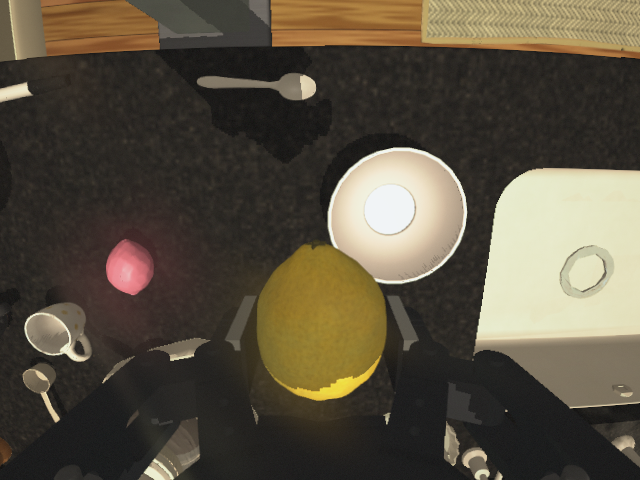

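The bowl is at (398,215), with its inner floor disc at (389,209) about 30 mm in radius. Its centre is near (0.503,0.424).

```bash
python3 - <<'E'
from h import *
print(at("wrist",(389,209),.006))
E
python3 -m handwheel '[[[0,0,0,-0.4,2.7,0,3],[0,0,0,-0.4,3.2,0,3],[0,0,0,-0.3,2.3,0,3],[0,0,0,0,0,4,3],[0,0,0,0,0,5.5,3],[0,0,0,0,0,5.5,3],[0,0,0,0,0,3,3],[0,0,0,0,0,0,3]]]'
python3 -m handwheel '[[[0,0,0,0,0,0,3],[0,0,0,0,0,0,3]]]'
python3 - <<'E'
from h import *
to([.5035,.424,.05])
E
```

```text
[0.50363558 0.42333597 0.006     ]
clock: 30.98
ee_pos: [0.5025, 0.4239, 0.1117]
eef_rot: [-0.001, 0.001, 1.0, -0.001]
force: [0.1, -0.1, -1.4]
finger_gap: 0.0508
grip_force: 26.8
clock: 31.22
ee_pos: [0.5036, 0.425, 0.1149]
eef_rot: [0.001, 0.001, 1.0, 0.001]
force: [-0.9, -0.8, -0.7]
finger_gap: 0.0511
grip_force: 26.8
clk 31.23 p [0.5036 0.425  0.1149] yaw 89.9 tilt z [ 0.002  0.001 -1.   ] gap 0.0511 grip 26.8 F [-0.9 -0.8 -0.7]
  tool shift cm [ 0.01 -0.1   6.49]
```

```bash
python3 -m handwheel '[[[0,0,0,0,-0.1,2,3],[0,0,0,0,0,2,3],[0,0,0,0,0,1.8,3],[0,0,0,0,0,0.8,3],[0,0,0,0,0,0.7,3],[0,0,0,0,0,0.4,3],[0,0,0,0,0,0,3],[0,0,0,0,0,0,3]]]'
python3 -m handwheel '[[[0,0,0,0,0,0.3,3],[0,0,0,0,0,0.2,3],[0,0,0,0,0,0,3],[0,0,0,0,0,0,3]]]'
```

```text
clock: 32.22
ee_pos: [0.5033, 0.4237, 0.0366]
eef_rot: [0.0, 0.001, 1.0, 0.0]
force: [0.3, 0.4, -1.9]
finger_gap: 0.0508
grip_force: 26.8
clock: 32.72
ee_pos: [0.5031, 0.4236, 0.0313]
eef_rot: [-0.0, 0.001, 1.0, -0.0]
force: [0.4, 1.3, -1.5]
finger_gap: 0.0502
grip_force: 26.8
```

```bash
python3 -m handwheel '[[[0,0,0,0,0,0.2,3],[0,0,0,0,0,0,3],[0,0,0,0,0,0,3]]]'
python3 -m handwheel '[[[0,0,0,0,0,0.2,3],[0,0,0,0,0,0,3],[0,0,0,0,0,0,3]]]'
```

```text
clock: 33.1
ee_pos: [0.5033, 0.4237, 0.0303]
eef_rot: [0.0, 0.001, 1.0, 0.0]
force: [-3.4, -3.0, 15.9]
finger_gap: 0.051
grip_force: 27.9
clock: 33.48
ee_pos: [0.5037, 0.4239, 0.0293]
eef_rot: [0.001, 0.001, 1.0, 0.0]
force: [-6.4, -7.9, 29.8]
finger_gap: 0.0506
grip_force: 29.2
```

Firm contact at TCP z of about 0.031, so I'll ease back to light contact and release in small steps.

```bash
python3 -m handwheel '[[[0,0,0,0,0,-0.3,3],[0,0,0,0,0,0,3],[0,0,0,0,0,0,3]]]'
python3 -m handwheel '[[[0,0,0,0,0,0,5.3],[0,0,0,0,0,0,5.6],[0,0,0,0,0,0,5.9],[0,0,0,0,0,0,6.1],[0,0,0,0,0,0,6.1]]]'
```

```text
clock: 33.85
ee_pos: [0.503, 0.4235, 0.03]
eef_rot: [-0.0, 0.001, 1.0, -0.0]
force: [0.4, 0.2, -2.1]
finger_gap: 0.0506
grip_force: 27.0
clock: 34.48
ee_pos: [0.5031, 0.4236, 0.0303]
eef_rot: [-0.0, 0.001, 1.0, -0.0]
force: [-0.1, -0.3, 1.0]
finger_gap: 0.061
grip_force: 0.0
```

```bash
python3 -m handwheel '[[[0,0,0,0,0,-1,6.2],[0,0,0,0,0,-2,6.5],[0,0,0,0,0,-3,7],[0,0,0,0,0,-4.5,7],[0,0,0,0,0,-5,7],[0,0,0,3,0,-5,7],[0,0,0,4,-3,-3,7],[0,0,0,0,0,0,7]]]'
python3 -m handwheel '[[[0,0,0,0,0,0,7],[0,0,0,0,0,0,7],[0,0,0,0,0,0,7],[0,0,0,0,0,0,7]]]'
python3 - <<'E'
from h import *
to([0,0,0])
im=r.snapshot("wrist");s=r.snapshot("scene")[180:360,150:450]
lemons("wrist",im,.034)
cv2.imwrite("pics/c7.png",np.hstack([cv2.resize(im,(360,270)),cv2.resize(s,(440,270),interpolation=2)]))
E
```

```text
clock: 35.48
ee_pos: [0.4315, 0.393, 0.2695]
eef_rot: [0.002, 0.0, 1.0, 0.001]
force: [0.7, 0.7, -0.6]
finger_gap: 0.0701
grip_force: 0.0
clock: 35.98
ee_pos: [0.4331, 0.3938, 0.2649]
eef_rot: [-0.0, 0.001, 1.0, -0.0]
force: [0.1, -0.1, 0.3]
finger_gap: 0.0699
grip_force: 0.0
clk 35.98 p [0.4331 0.3938 0.2649] yaw 89.9 tilt z [-0.001 -0.    -1.   ] gap 0.0699 grip 0.0 F [ 0.1 -0.1  0.3]
  tool shift cm [ 43.23 -39.47  26.49]
wrist px [348.6 269.6] bb [ 325  240   48   60 2132] ctr [0.4996 0.4234 0.034 ] ell mm [500.4 423.5] [50.3 66.6] minor axis dir deg 94.4
```

View pics/c7.png

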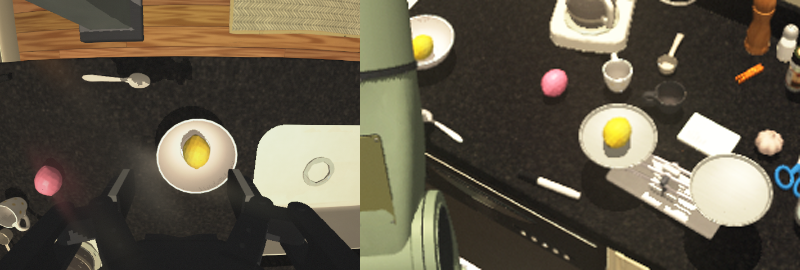

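The heavier lemon lies in the upright bowl (left half, (197,152)). The lighter one is on the left pan (right half, (617,132)), and everything else is where it was.

```bash
python3 -c "
from rig import r
print(r.job_done())"
```

```text
the job is handed in; nothing more can be done
None
```

The job is handed in at about 36 s of the 67 s allowed: the balance came to rest right side down, so I moved the right-pan lemon into the white bowl, left the lighter one on the left pan, and the last pictures showed the bowl upright and nothing else visibly moved.

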